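# Trace the curved edge of a heat-spreader plate with a touch probe

## Task

Take the touch probe from its sloping cradle on the gauge station and run its red ball slowly along the whole curved edge of the clamped plate, from the green dot round to the red dot, keeping the ball lightly pressed on the edge all the way round and never letting it come off in between. Then lay the probe back in its cradle, seated on the ledges as it was, and let go; leave everything else on the bench where it is.

Things in the scene. Friction and masses are not known exactly. Their poses are not given: they have to be found in the camera images.
- holder: Tilting work holder, fixed to the bench: steel base 200 x 230 x 12 mm, two blue side brackets with black knobs (286 mm over the knobs) and a sloping steel bed whose face lies 22.5 mm below the plate's mid-plane and reaches 73 mm up the slope from the plate's origin. Origin: middle of the base's underside; x level away from the operator, y left, z up. The plate's origin is at (0, 0, 105) mm.
- plate: Aluminium heat-spreader plate to be checked, 15 mm thick, y from -95 to +95 mm, clamped on the holder at a 25 degree slope, cannot move. Origin half-way through the thickness. x runs up the slope, y left, z out of the face (leaning 25 degrees to the operator). On its face a blue circuit board, parts up to 15 mm tall, and by the curved far edge a green dot (y = +83 mm) and a red dot (y = -83 mm).
- dock: Gauge station, fixed to the bench left or right of the holder: grey base 160 x 130 x 10 mm, aluminium column at the back, grey readout head (100 deep, 130 wide, from 178 to 240 mm high, front face at x = -20 mm) overhanging a black cradle. A vertical gripper would hit the head; come in along the cradle's slope. Origin: middle of the base's underside; x level away from the operator, y left, z up.
- dock_seat (a point): Seat for the centre of the probe's foot, at (-10, 0, 68) mm in the station's frame, same axes. Up along the cradle is (-sin 30, 0, cos 30). Open trough: floor 15 mm from the axis on the operator's side, cheeks 40 mm apart, reaching 48 mm up the axis and 10 mm past it, open on the other side. At the foot two blue ledges 8 mm thick carry the body, with a 22 mm slot between for the stylus.
- probe: Cordless touch probe, 156 mm long, 0.13 to 0.21 kg with stylus, in the cradle at the start. White body 30 x 30 mm to 50 mm up, orange handle 26 x 26 mm from 50 to 101 mm, black cap 24 x 24 mm to 105 mm. Origin: centre of the body's foot; z up its axis to the cap, sides square to its x and y. In the cradle its axes are the station's turned about y, z leaning 30 degrees to the operator.
- stylus: The probe's stylus: a steel stem 6 mm in diameter with the red ball. It swings in every direction about the centre of the body's foot (the probe's origin) on a centring spring: about 0.5 N for each mm that the ball is pushed sideways, up to about 9 mm, where it meets a hard stop.
- ball (a point): Centre of the red ball (radius 6 mm), 45 mm below the probe's origin on its axis when the stylus is not pushed.
- edge0 (a point): Point 1 of 9 along the curved edge (by the green dot): where the ball's centre is when it touches the edge at y = 86 mm of the plate, half-way through the thickness. Same axes as the plate.
- edge1 (a point): Point 2 of 9 along the curved edge (crest of the left shoulder): where the ball's centre is when it touches the edge at y = 65 mm of the plate, half-way through the thickness. Same axes as the plate.
- edge2 (a point): Point 3 of 9 along the curved edge (right flank of the left shoulder): where the ball's centre is when it touches the edge at y = 43 mm of the plate, half-way through the thickness. Same axes as the plate.
- edge3 (a point): Point 4 of 9 along the curved edge (left side of the hollow): where the ball's centre is when it touches the edge at y = 24 mm of the plate, half-way through the thickness. Same axes as the plate.
- edge4 (a point): Point 5 of 9 along the curved edge (bottom of the hollow): where the ball's centre is when it touches the edge at y = 0 mm of the plate, half-way through the thickness. Same axes as the plate. The curved edge is the line x = 46 - 14 cos(360 deg * y / 130) mm in the plate's frame, square to the face, no board part within 12 mm of it; a free gap of 15 mm lies under the plate.
- edge5 (a point): Point 6 of 9 along the curved edge (right side of the hollow): where the ball's centre is when it touches the edge at y = -24 mm of the plate, half-way through the thickness. Same axes as the plate.
- edge6 (a point): Point 7 of 9 along the curved edge (left flank of the right shoulder): where the ball's centre is when it touches the edge at y = -43 mm of the plate, half-way through the thickness. Same axes as the plate.
- edge7 (a point): Point 8 of 9 along the curved edge (crest of the right shoulder): where the ball's centre is when it touches the edge at y = -65 mm of the plate, half-way through the thickness. Same axes as the plate.
- edge8 (a point): Point 9 of 9 along the curved edge (by the red dot): where the ball's centre is when it touches the edge at y = -86 mm of the plate, half-way through the thickness. Same axes as the plate.
- tray: Black divided parts tray, 140 x 110 x 35 mm, loose. A bystander; origin: middle of its underside.
- dispenser: Teal needle dispenser bottle, 38 mm in diameter, 118 mm tall. A bystander; origin: middle of its underside.
- flux: Teal bottle with red cap, 44 mm in diameter, 110 mm tall. A bystander; origin: middle of its underside.
- tape: Roll of amber tape lying flat, 90 mm in diameter, 20 mm high. A bystander; origin: middle of its underside.
- driver: Screwdriver with red handle, 170 mm, lying. A bystander; origin: middle of its underside.
- spare_board: Loose blue circuit board, 85 x 130 mm, 15 mm high with its parts. A bystander; origin: middle of its underside.
- brush: Brush, 160 mm, lying. A bystander; origin: middle of its underside.
Things that resemble listed ones, but are neither listed nor needed, are in the scene too. Leave any brown look-alike of the dock alone.

How it is judged:
On the way, in this order (a step that is already met when the one before it is completed fails the run):
1. the ball presses on the curved edge at point 1 of 9 (within 9 mm of edge0), contact held (contact force between stylus and plate above 0.15 N and distance between ball and edge0 below 0.009 m), for 0.12 s.
2. the ball presses on the curved edge at point 2 of 9 (within 9 mm of edge1), contact held (contact force between stylus and plate above 0.15 N and distance between ball and edge1 below 0.009 m), for 0.12 s.
3. the ball presses on the curved edge at point 3 of 9 (within 9 mm of edge2), contact held (contact force between stylus and plate above 0.15 N and distance between ball and edge2 below 0.009 m), for 0.12 s.
4. the ball presses on the curved edge at point 4 of 9 (within 9 mm of edge3), contact held (contact force between stylus and plate above 0.15 N and distance between ball and edge3 below 0.009 m), for 0.12 s.
5. the ball presses on the curved edge at point 5 of 9 (within 9 mm of edge4), contact held (contact force between stylus and plate above 0.15 N and distance between ball and edge4 below 0.009 m), for 0.12 s.
6. the ball presses on the curved edge at point 6 of 9 (within 9 mm of edge5), contact held (contact force between stylus and plate above 0.15 N and distance between ball and edge5 below 0.009 m), for 0.12 s.
7. the ball presses on the curved edge at point 7 of 9 (within 9 mm of edge6), contact held (contact force between stylus and plate above 0.15 N and distance between ball and edge6 below 0.009 m), for 0.12 s.
8. the ball presses on the curved edge at point 8 of 9 (within 9 mm of edge7), contact held (contact force between stylus and plate above 0.15 N and distance between ball and edge7 below 0.009 m), for 0.12 s.
9. the ball presses on the curved edge at point 9 of 9 (within 9 mm of edge8), contact held (contact force between stylus and plate above 0.15 N and distance between ball and edge8 below 0.009 m), for 0.12 s.
At the end, for the whole second after the job is handed in: The edge has been traced, and the probe lies in its cradle again: the foot of its body within 15 mm of the seat along x, 12 mm along y and between 10 mm below and 15 mm above it, leaning 23 to 37 degrees from vertical, at rest and released (x of probe in the frame of dock_seat between -0.015 and 0.015 m and y of probe in the frame of dock_seat between -0.012 and 0.012 m and z of probe in the frame of dock_seat between -0.01 and 0.015 m and angle between probe's own z axis and vertical between 0.4 and 0.65 rad and linear speed of probe below 0.02 m/s and contact force between the fingers and probe below 0.1 N); the robot touches nothing.
It fails at once if the stylus or the probe is pressed hard on the plate (more than 12 N) (contact force between probe and plate above 12 N).
It fails at once if the ball leaves the edge on the way (no contact while the ball's centre is level with the edge, within 7 mm of mid-thickness, between y = -70 and 70 mm of the plate) (contact force between stylus and plate below 0.01 N and x of ball in the frame of plate between 0.02 and 0.08 m and y of ball in the frame of plate between -0.07 and 0.07 m and z of ball in the frame of plate between -0.007 and 0.007 m).
It fails at once if a loose bystander is moved more than 20 mm (distance of any of tray, dispenser, flux, tape, driver, spare_board, brush from where it was at the start of the episode above 0.02 m).
It also fails if it takes over 72 s, if anything falls off the work surface, if the arm or the gripper's body presses on something with over 40 N, if the wrist force passes 120 N, or if a joint passes its speed limit or range.

## Robot

A 6-joint arm with a two-finger parallel gripper is mounted at the origin on the work surface. World frame = base frame: x ahead of the robot, y to its left, z up, the work surface at z = 0. Lengths are in m, angles in rad, forces in N, time in s.
With the tool pointing down it reaches from about 0.3 to 0.85 m from the base axis. Payload 4.2 kg.
Tool frame: the origin (TCP) lies on the centre line of the jaws, within the pads' length; the fingertips stand 19 mm ahead of it and the grasp point (between the pads) is the TCP; z points along the fingers, y is the line along which they close (so a half turn about z gives the same grasp; the last joint's range is limited). The gripper opens to 91 mm and grips with 3 to 60 N. Pads are 32 mm wide; open, the fingers measure 118 mm over their backs; the gripper's body (76 mm by 178 mm) begins 60 mm behind the grasp point.
Start: joints at [1.255, 0.32, 1.565, -0, 1.257, -0.02], TCP at [0.168, 0.55, 0.233] pointing down, gripper open.
Joint ranges: [-3.11, 3.11], [-0.84, 2.01], [0.21, 2.61], [-1.34, 4.49], [0.05, 2.63], [-2.56, 2.56]. Speed limits (rad/s): [2.57, 2.57, 3.14, 3.14, 3.14, 3.14].

## Interface

Orientations are given as a 3x3 rotation matrix whose columns are the frame's x, y, z axes.
In Python, from cell import robot, get_image, camera_params gives the robot as it stands. The module is installed in compiled form; this text tells all that it offers.
- The arm moves only by the tool jog_arm, never from a script. Its argument "moves" is a list of rows, each a list of 5 numbers: the shift along the world's x, y, z in units of 2 cm (1.0 is 2 cm), then the turn about the world's z in units of 180 degrees (1.0 is 180 degrees), then the closure, from 0 (fully open) to 1 (shut). A call has 1 to 8 rows; each row shifts and turns the commanded pose from where the row before left it; what a row does not reach is not made up. A row lasts 1/8 s, in which the tool goes at most 62.5 mm and 10.7 degrees, less where a joint would pass 70% of its speed; a pose out of reach is approached as far as the arm can. A call with a number of a shift or a turn outside -1 to 1 is refused whole. A call with a gripper value outside its range is refused whole. The fingers move at their own pace and stop on an object; "squeeze" is the grip in N (left out, the last holds). Time passes only in rows, so rows that do not move let the fingers close. It gives the time, the measured TCP pose, the force, the opening and the grip force at its end, in the units of the state.
- robot.read_state(): the state, without advancing time (a new reading comes with each control period).
- get_image(name): name is "scene" or "top" or "wrist"; returns the picture (400x640x3 uint8, red, green, blue); there is no depth.
- camera_params(name): a dict with "intrinsics" (3x3 intrinsics, pixels), "xyz" and "orientation" of the camera in the world. Camera axes: x right, y down, z forward; pixel columns grow to the right and rows downward; lengths in m; the calibration is good to about 2 mm. The wrist camera is an equidistant fisheye: a pixel r from the principal point sees the ray r / f radians off the axis. A picture is of the moment at which its call begins: read the wrist's pose just before it. camera_params takes no time and is no camera call; for the wrist camera it gives the pose at the moment of the call.
- robot.finish_job(): hands the job in; it is judged then, once.
The state is a dict: "t": time; "qpos": joint angles; "joint_vel": joint speeds; "joint_efforts": joint torques, N m; "position": TCP position; "ee_rot": TCP orientation; "wrist_force": force on the tool from outside, world axes, zero at the start; "torque": the same for the moment, N m; "width": finger opening in m; "grip_force": force on a finger pad.
Only numpy, scipy, OpenCV 4.12 (cv2) and the standard library are available. Lean on these libraries where they do the work, as an engineer would, in place of code of your own. Each camera call takes 0.05 s, during which the arm holds its last target. There are 200 camera calls.

## Working session

There is one attempt and no reset: what is moved stays moved. The work goes in short steps, Python scripts to look and compute and a tool call to move; the robot and the scene stay as the last step left them, time stands still between calls to the robot, and variables do not carry over. Pictures are saved under pics/ and viewed, at most 10 in all, crops included, and the job is handed in when it is done.

Besides the shell and the picture viewer there is one more tool, called after ">>>" in YAML: its name, and indented under it one key for each argument. jog_arm: Moves the arm, as the interface text tells. Its arguments: {"type":"object","properties":{"moves":{"type":"array","items":{"type":"array","items":{"type":"number","minimum":-1,"maximum":1}}},"squeeze":{"type":"number"}},"required":["moves"]}

```bash
mkdir -p pics
python3 - <<'E'
from cell import robot,get_image,camera_params
import cv2,numpy as np
s=robot.read_state();print(s)
for n in("scene","top"):
    p=camera_params(n);print(n,p)
    cv2.imwrite(f"pics/{n}0.png",cv2.resize(get_image(n)[:,:,::-1],(800,500),interpolation=cv2.INTER_CUBIC))
print(camera_params("wrist"))
E
```

```text
{'t': 0.0, 'qpos': array([ 1.25494725e+00,  3.20317803e-01,  1.56567850e+00, -5.15176743e-06,
        1.25741331e+00, -1.99835721e-02]), 'joint_vel': array([ 0.00139347, -0.00043703, -0.00229782, -0.00049135, -0.00053358,
       -0.00092291]), 'joint_efforts': array([-2.55232160e-03, -4.12466097e+01, -2.31967467e+01,  7.25103356e-02,
        4.58805438e-02, -1.43132402e-04]), 'position': array([0.16749497, 0.54956518, 0.23210559]), 'ee_rot': array([[-9.56550604e-01,  2.91565822e-01, -5.59731820e-04],
       [ 2.91566358e-01,  9.56549043e-01, -1.72860117e-03],
       [ 3.14099174e-05, -1.81669346e-03, -9.99998349e-01]]), 'wrist_force': array([ 0.30326741,  0.62165488, -0.04363645]), 'torque': array([ 0.01184817,  0.01018904, -0.03034798]), 'grip_force': 0.0, 'width': 0.0910269914512212}
scene {'intrinsics': array([[505.20788542,   0.        , 317.62239937],
       [  0.        , 505.20788542, 200.01294203],
       [  0.        ,   0.        ,   1.        ]]), 'xyz': array([ 1.12275433, -0.67817222,  1.17836277]), 'orientation': array([[ 0.74825624,  0.52702115, -0.40294083],
       [ 
[... 161 characters left out ...]
     [  0.        , 442.36743664, 203.05334898],
       [  0.        ,   0.        ,   1.        ]]), 'xyz': array([ 0.41340757, -0.03692262,  1.15030479]), 'orientation': array([[ 0.00377238, -0.99015555,  0.13992055],
       [-0.99998132, -0.00306237,  0.00528935],
       [-0.00480879, -0.13993789, -0.99014861]])}
{'intrinsics': array([[309.70691629,   0.        , 324.97338307],
       [  0.        , 309.70691629, 204.644508  ],
       [  0.        ,   0.        ,   1.        ]]), 'xyz': array([0.0861945 , 0.57524448, 0.38535191]), 'orientation': array([[ 0.29255365,  0.91356129,  0.28252102],
       [ 0.95624723, -0.2789081 , -0.08832611],
       [-0.00189392,  0.29600007, -0.95518604]])}
```

View pics/scene0.png

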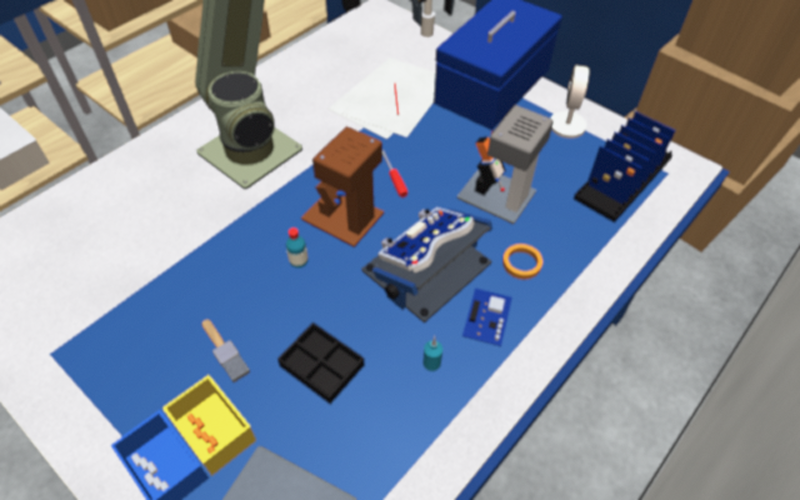

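View pics/top0.png

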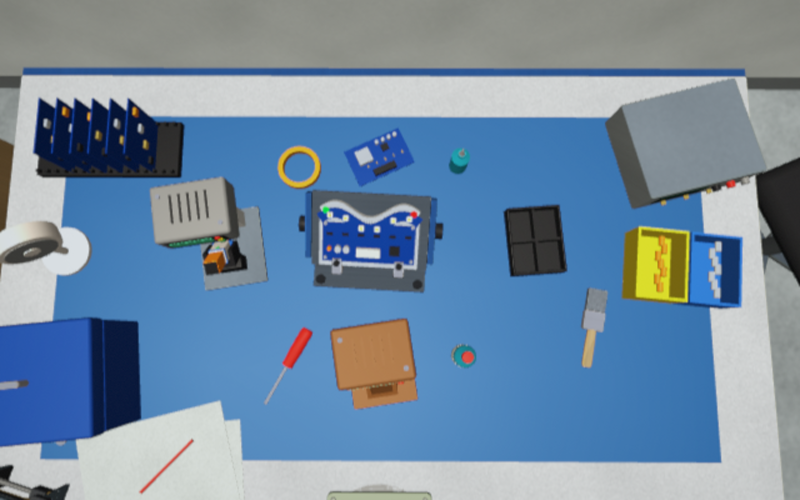

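The top view shows the grey dock at about (215,250), with the orange probe handle leaning out towards the operator. The holder is at (372,240), with the green dot at (326,210) and the red dot at (417,214). A brown look-alike dock is at (373,360). I'll move the wrist camera over the holder first, then the dock.

>>> jog_arm:
  moves:
    - [0.6, -1, 1, 0.012, 0]
    - [0.6, -1, 1, 0.012, 0]
    - [0.6, -1, 1, 0.012, 0]
    - [0.6, -1, 1, 0.012, 0]
    - [0.6, -1, 1, 0.012, 0]
    - [0.6, -1, 1, 0.012, 0]
    - [0.6, -1, 1, 0.012, 0]
    - [0.6, -1, 1, 0.01, 0]

```text
t: 1.1
position: [0.2638, 0.3892, 0.3932]
ee_rot: [[-1.0, -0.001, -0.0], [-0.001, 1.0, -0.001], [0.0, -0.001, -1.0]]
wrist_force: [0.0, 0.4, 0.3]
width: 0.091
grip_force: 0.0
```

>>> jog_arm:
  moves:
    - [0.5, -1, 0, 0, 0]
    - [0.5, -1, 0, 0, 0]
    - [0.5, -1, 0, 0, 0]
    - [0.5, -1, 0, 0, 0]
    - [0.5, -1, 0, 0, 0]
    - [0.5, -1, 0, 0, 0]
    - [0.5, -1, 0, 0, 0]
    - [0.5, -1, 0, 0, 0]

```text
t: 2.1
position: [0.3437, 0.2293, 0.3926]
ee_rot: [[-1.0, 0.0, -0.001], [0.0, 1.0, -0.0], [0.001, -0.0, -1.0]]
wrist_force: [0.1, -0.1, 0.5]
width: 0.0913
grip_force: 0.0
```

>>> jog_arm:
  moves:
    - [0.5, -1, 0, 0, 0]
    - [0.5, -1, 0, 0, 0]
    - [0.5, -1, 0, 0, 0]
    - [0.5, -1, 0, 0, 0]
    - [0.5, -1, 0, 0, 0]
    - [0.5, -1, 0, 0, 0]
    - [0.5, -1, 0, 0, 0]
    - [0.5, -1, 0, 0, 0]

```text
t: 3.1
position: [0.4237, 0.0693, 0.3926]
ee_rot: [[-1.0, 0.001, -0.001], [0.001, 1.0, 0.0], [0.001, 0.0, -1.0]]
wrist_force: [-1.1, -0.0, -0.9]
width: 0.0912
grip_force: 0.0
```

>>> jog_arm:
  moves:
    - [0.5, -1, 0, 0, 0]
    - [0.5, -1, 0, 0, 0]
    - [0, 0, 0, 0, 0]
    - [0, 0, 0, 0, 0]

```text
t: 3.6
position: [0.4433, 0.0305, 0.3928]
ee_rot: [[-1.0, 0.0, -0.001], [0.0, 1.0, 0.001], [0.001, 0.001, -1.0]]
wrist_force: [0.1, 0.0, 0.5]
width: 0.0911
grip_force: 0.0
```

```bash
cat > snap.py <<'E'
from cell import robot,get_image,camera_params
import cv2,numpy as np,pickle
def snap(n,tag):
    p=camera_params(n); im=get_image(n)[:,:,::-1].copy()
    pickle.dump((n,p,im),open(f"pics/{tag}.pkl","wb")); return im
def crop(im,x0,y0,w,h,s,f):
    c=cv2.resize(im[y0:y0+h,x0:x0+w],None,fx=s,fy=s,interpolation=cv2.INTER_CUBIC)
    for x in range(x0-x0%20+20,x0+w,20): cv2.putText(c,str(x),(int((x-x0)*s)-8,10),0,.3,(0,255,255)); cv2.line(c,(int((x-x0)*s),12),(int((x-x0)*s),16),(0,255,255))
    for y in range(y0-y0%20+20,y0+h,20): cv2.putText(c,str(y),(0,int((y-y0)*s)+3),0,.3,(0,255,255)); cv2.line(c,(22,int((y-y0)*s)),(26,int((y-y0)*s)),(0,255,255))
    cv2.imwrite("pics/"+f,c)
E
python3 -c "
from snap import *
im=snap('wrist','w1'); cv2.imwrite('pics/w1.png',cv2.resize(im,(800,500)))
snap('scene','s1'); snap('top','t1')"
```

```text
(no output)
```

View pics/w1.png

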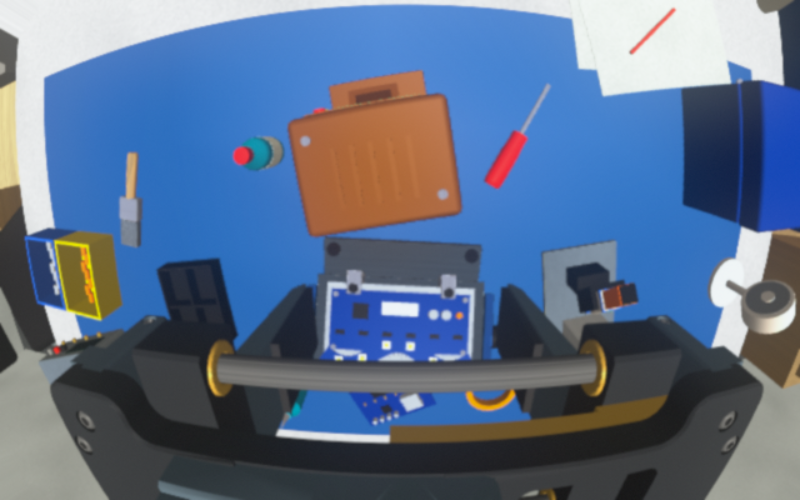

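The wrist view (upside down) shows the holder base's front corners at (323,237) and (482,243). The dock base's front corners are at (542,250) and (616,240), and the probe cap is at about (628,292). I'll zoom crops of the top and scene views to measure these.

```bash
python3 -c "
from snap import *
t=cv2.imread('pics/top0.png');s=cv2.imread('pics/scene0.png');_,_,w=pickle.load(open('pics/w1.pkl','rb'))
crop(t,140,170,310,130,2.58,'a.png');crop(s,350,90,215,240,2.2,'b.png');crop(w,250,180,270,100,2.96,'c.png')
a=cv2.imread('pics/a.png');c=cv2.imread('pics/c.png')
W=max(a.shape[1],c.shape[1]);W=min(W,800)
o=np.zeros((a.shape[0]+c.shape[0],800,3),np.uint8);o[:a.shape[0],:min(800,a.shape[1])]=a[:,:800];o[a.shape[0]:,:min(800,c.shape[1])]=c[:,:800]
print(o.shape,a.shape);cv2.imwrite('pics/ac.png',o[:600])
"
```

```text
(631, 800, 3) (335, 800, 3)
```

```bash
sleep 1
```

```text
(no output)
```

View pics/ac.png

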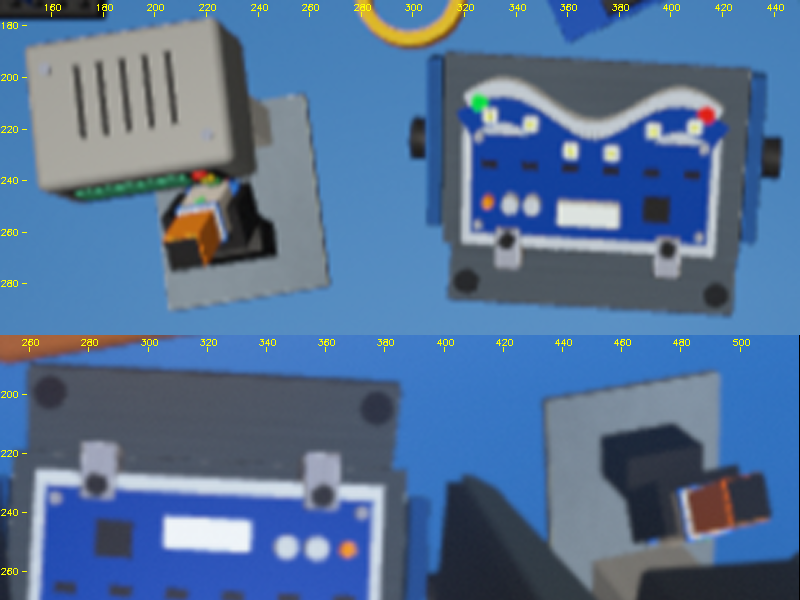

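View pics/b.png

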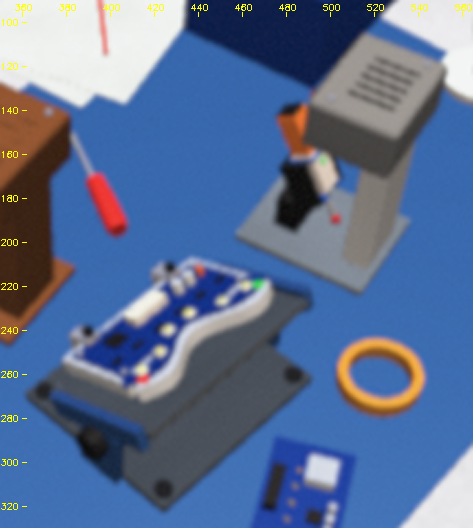

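Positions that matter, read as crop-frame pixels. In the top crop, the holder base's front corners are at (448,298) and (731,315), the green dot at (479,103) and the red dot at (707,115). The dock base corners there are at (168,309), (329,286) and (304,95). The scene and wrist crops give matching corners. Next I'll fit both poses.

```bash
cat > geo.py <<'E'
import numpy as np,pickle
from scipy.optimize import least_squares
from cell import camera_params
P={n:camera_params(n) for n in("scene","top")}
P["w1"]=pickle.load(open("pics/w1.pkl","rb"))[1]
def proj(n,X,P=P):
    p=P[n];K=p["intrinsics"];c=(np.atleast_2d(X)-p["xyz"])@p["orientation"]
    if n.startswith("w"):
        r=np.hypot(c[:,0],c[:,1]);th=np.arctan2(r,c[:,2]);d=c[:,:2]/r[:,None]*th[:,None]
    else: d=c[:,:2]/c[:,2:]
    return d*[K[0,0],K[1,1]]+[K[0,2],K[1,2]]
def pose(q,X):
    c,s=np.cos(q[2]),np.sin(q[2]);X=np.atleast_2d(X)
    return np.c_[q[0]+c*X[:,0]-s*X[:,1],q[1]+s*X[:,0]+c*X[:,1],X[:,2]]
a=np.radians(25)
def plate(X):  # plate -> holder
    X=np.atleast_2d(X);return np.c_[np.cos(a)*X[:,0]-np.sin(a)*X[:,2],X[:,1],.105+np.sin(a)*X[:,0]+np.cos(a)*X[:,2]]
A=lambda u,v:((140+u/2.58+.5)/1.25-.5,(170+v/2.58+.5)/1.25-.5)
B=lambda u,v:((350+u/2.2+.5)/1.25-.5,(90+v/2.2+.5)/1.25-.5)
C=lambda u,v:(250+u/2.96,180+(v-335)/2.96)
E
cat > fit.py <<'E'
from geo import *
H=[("top",(-.1,.115,.012),A(448,298)),("top",(-.1,-.115,.012),A(731,315)),("top","g",A(479,103)),("top","r",A(707,115)),
("w1",(-.1,.115,.012),C(400,383)),("w1",(-.1,-.115,.012),C(27,363)),
("scene",(-.1,-.115,.012),B(27,396)),("scene",(.1,-.115,.012),B(163,510)),("scene",(.1,.115,.012),B(311,380)),("scene","g",B(258,284)),("scene","r",B(143,379))]
D=[("top",(-.08,.065,.01),A(168,309)),("top",(-.08,-.065,.01),A(329,286)),("top",(.08,-.065,.01),A(304,95)),
("w1",(-.08,-.065,.01),C(543,400)),("w1",(-.08,.065,.01),C(719,372)),
("scene",(-.08,-.065,.01),B(236,234)),("scene",(.08,-.065,.01),B(360,293)),("scene",(.08,.065,.01),B(410,222))]
def res(q,L):
    o=[]
    for n,X,uv in L:
        if isinstance(X,str): X=plate([q[3],.083 if X=="g" else -.083,.0075])
        o.append(proj(n,pose(q,X))[0]-uv)
    return np.ravel(o)
for nm,L,q0 in(("H",H,[.59,.02,0,.047]),("D",D,[.57,.3,0,0])):
    r=least_squares(res,q0,args=(L,),loss="soft_l1");print(nm,r.x.round(4),np.degrees(r.x[2]).round(2));
    for l,e in zip(L,res(r.x,L).reshape(-1,2)):print(l[0],l[1],e.round(1))
E
python3 fit.py
```

```text
H [ 0.6025  0.021  -0.0507  0.0428] -2.9
top (-0.1, 0.115, 0.012) [-0.9 -0.2]
top (-0.1, -0.115, 0.012) [ 0.4 -0.7]
top g [-0.4 -0.5]
top r [-0.8 -0.6]
w1 (-0.1, 0.115, 0.012) [0.3 0.5]
w1 (-0.1, -0.115, 0.012) [-0.6  1.3]
scene (-0.1, -0.115, 0.012) [-2.4 -1.6]
scene (0.1, -0.115, 0.012) [-0.7 -0.9]
scene (0.1, 0.115, 0.012) [-0.3 -2. ]
scene g [-1.4  0.3]
scene r [-1.4  0.3]
D [0.5886 0.3123 0.1539 0.    ] 8.82
top (-0.08, 0.065, 0.01) [-0.5 -0.4]
top (-0.08, -0.065, 0.01) [-0.5 -0.8]
top (0.08, -0.065, 0.01) [ 0.2 -1.3]
w1 (-0.08, -0.065, 0.01) [0.  0.2]
w1 (-0.08, 0.065, 0.01) [-0.4  0.1]
scene (-0.08, -0.065, 0.01) [-1.8 -0.4]
scene (0.08, -0.065, 0.01) [-1.  -0.7]
scene (0.08, 0.065, 0.01) [-1. -1.]
```

>>> jog_arm:
  moves:
    - [0.29, 0.97, 0, 0.007, 0]
    - [0.29, 0.97, 0, 0.007, 0]
    - [0.29, 0.97, 0, 0.007, 0]
    - [0.29, 0.97, 0, 0.007, 0]
    - [0.29, 0.97, 0, 0.007, 0]
    - [0.29, 0.97, 0, 0.007, 0]
    - [0.29, 0.97, 0, 0.007, 0]
    - [0.29, 0.97, 0, 0, 0]

```text
t: 4.75
position: [0.4904, 0.1865, 0.3929]
ee_rot: [[-0.988, -0.153, -0.0], [-0.153, 0.988, 0.0], [0.0, 0.0, -1.0]]
wrist_force: [-0.0, -0.3, -0.2]
width: 0.0912
grip_force: 0.0
```

>>> jog_arm:
  moves:
    - [0.29, 0.97, 0, 0, 0]
    - [0.29, 0.97, 0, 0, 0]
    - [0.29, 0.97, -0.8, 0, 0]
    - [0.29, 0.97, -0.8, 0, 0]
    - [0.29, 0.97, -0.8, 0, 0]
    - [0.29, 0.97, -0.8, 0, 0]
    - [0, 0, -0.8, 0, 0]
    - [0, 0, 0, 0, 0]

```text
t: 5.75
position: [0.5241, 0.3011, 0.3112]
ee_rot: [[-0.988, -0.153, -0.003], [-0.153, 0.988, -0.002], [0.003, -0.002, -1.0]]
wrist_force: [0.2, 0.7, 0.6]
width: 0.0916
grip_force: 0.0
```

```bash
python3 -c "
from snap import *
im=snap('wrist','w2');print(robot.read_state()['position'])
from geo import *
P['w2']=pickle.load(open('pics/w2.pkl','rb'))[1]
q=[.5886,.3123,.1539]
S=np.array([-.01,0,.068]);U=np.array([-.5,0,.866]);V=np.array([.866,0,.5])
pts={}
for z in(.05,.101,.105):
  h=.013 if z>.04 and z<.1049 else .012
  for sx in(-1,1):
    for sy in(-1,1):
      uv=proj('w2',pose(q,S+U*z+V*sx*h+np.array([0,sy*h,0])))[0];cv2.circle(im,tuple(int(round(k*16)) for k in uv),24,(0,255,0),-1,shift=4)
for X in((-.08,.065,.01),(-.08,-.065,.01)):
  uv=proj('w2',pose(q,X))[0];cv2.circle(im,tuple(int(round(k*16)) for k in uv),24,(0,0,255),-1,shift=4)
  print(uv)
crop(im,220,130,200,150,4,'w2c.png')
"
```

```text
[0.52454609 0.30107274 0.31248841]
[369.22210178 160.10194731]
[281.94891519 160.20391285]
```

View pics/w2c.png

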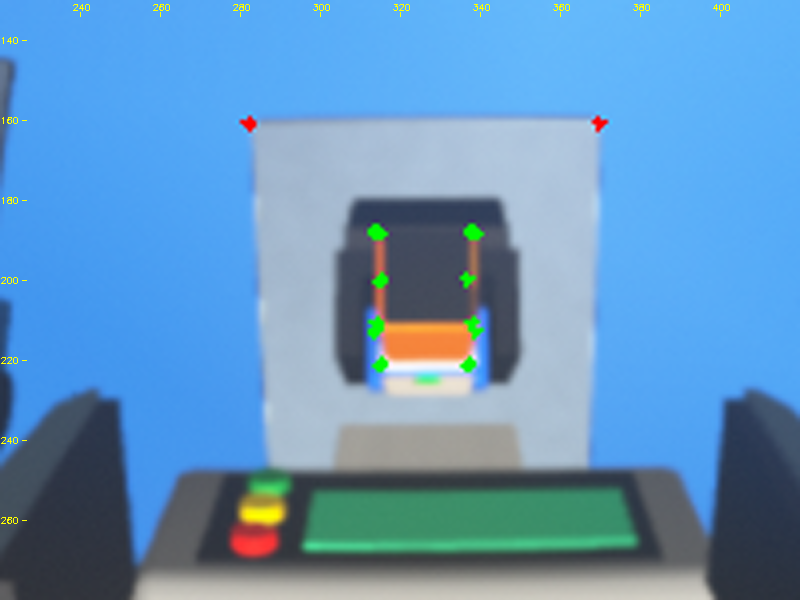

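The overlay matches to about 1 px: the dock sits roughly 1–2 mm nearer the operator and 1 mm further left than fitted. I'll descend and grip.

>>> jog_arm:
  moves:
    - [0, 0.1, -1, 0.002, 0]
    - [0, 0, -1, 0, 0]
    - [0, 0, -1, 0, 0]
    - [0, 0, -1, 0, 0]
    - [0, 0, -1, 0, 0]
    - [0, 0, -1, 0, 0]
    - [0, 0, -1, 0, 0]
    - [0, 0, -0.5, 0, 0]

```text
t: 6.8
position: [0.525, 0.303, 0.1631]
ee_rot: [[-0.987, -0.158, 0.0], [-0.158, 0.987, 0.0], [-0.0, 0.0, -1.0]]
wrist_force: [-0.4, -0.0, 0.2]
width: 0.091
grip_force: 0.0
```

>>> jog_arm:
  moves:
    - [0, 0, -0.4, 0, 0]
    - [0, 0, -0.4, 0, 0]
    - [0, 0, 0, 0, 0]

```text
t: 7.18
position: [0.5247, 0.3035, 0.1467]
ee_rot: [[-0.987, -0.159, -0.001], [-0.159, 0.987, -0.0], [0.001, -0.0, -1.0]]
wrist_force: [-1.0, -0.2, -0.0]
width: 0.0911
grip_force: 0.0
```

>>> jog_arm:
  moves:
    - [0, 0, 0, 0, 0.5]
    - [0, 0, 0, 0, 0.6]
    - [0, 0, 0, 0, 0.7]
    - [0, 0, 0, 0, 0.75]
    - [0, 0, 0, 0, 0.8]
    - [0, 0, 0, 0, 0.8]
  squeeze: 30

```text
t: 7.92
position: [0.5248, 0.3036, 0.147]
ee_rot: [[-0.987, -0.159, -0.0], [-0.159, 0.987, 0.0], [0.0, 0.0, -1.0]]
wrist_force: [0.5, 0.2, 0.7]
width: 0.0339
grip_force: 0.0
```

>>> jog_arm:
  moves:
    - [0, 0, 0, 0, 0.9]
    - [0, 0, 0, 0, 1]
    - [0, 0, 0, 0, 1]
    - [0, 0, 0, 0, 1]
  squeeze: 35

```text
t: 8.43
position: [0.5248, 0.3036, 0.1469]
ee_rot: [[-0.987, -0.159, -0.0], [-0.159, 0.987, -0.0], [0.0, -0.0, -1.0]]
wrist_force: [-0.2, -0.6, -0.6]
width: 0.0258
grip_force: 34.9
```

Gripped at 26 mm. I'll lift along the cradle axis, then rise clear.

>>> jog_arm:
  moves:
    - [-0.17, -0.027, 0.3, 0, 1]
    - [-0.285, -0.045, 0.5, 0, 1]
    - [-0.57, -0.09, 1, 0, 1]
    - [-0.57, -0.09, 1, 0, 1]
    - [-0.57, -0.09, 1, 0, 1]
    - [-0.57, -0.09, 1, 0, 1]
    - [-0.57, -0.09, 1, 0, 1]
    - [0, 0, 1, 0, 1]

```text
t: 9.43
position: [0.4569, 0.2929, 0.2849]
ee_rot: [[-0.987, -0.16, -0.0], [-0.16, 0.987, 0.0], [0.0, 0.0, -1.0]]
wrist_force: [0.5, 0.2, -1.3]
width: 0.0259
grip_force: 34.9
```

>>> jog_arm:
  moves:
    - [0, -1, 1, -0.01, 1]
    - [0, -1, 1, -0.01, 1]
    - [0, -1, 0.5, -0.01, 1]
    - [0, -1, 0, -0.01, 1]
    - [0, -1, 0, -0.01, 1]
    - [0, -1, 0, -0.01, 1]
    - [0.5, -1, 0, -0.007, 1]
    - [0.5, -0.5, 0, 0, 1]

```text
t: 10.42
position: [0.4786, 0.1417, 0.3324]
ee_rot: [[-0.999, 0.052, -0.001], [0.052, 0.999, -0.0], [0.001, -0.0, -1.0]]
wrist_force: [-1.2, -0.1, -1.7]
width: 0.0258
grip_force: 34.9
```

```bash
cat > tr.py <<'E'
from geo import *
from cell import robot
Hq=[.6025,.021,-.0507]
OFF=np.array([.0755,0,-.118])
def edge(y):
    k=2*np.pi/130;x=46-14*np.cos(k*y);d=14*k*np.sin(k*y);n=np.array([1,-d])/np.hypot(1,d);return np.array([x,y]),n
def tcp(pl,dz=0,off=OFF): # plate mm -> tcp world
    return (pose(Hq,plate(np.array(pl)/1e3)-off))[0]
if __name__=="__main__":
    s=robot.read_state();print(s['t'],s['position'],s['wrist_force'])
    e,n=edge(88);
    for lab,p in(("high",[80,88,40]),("pre",[e[0]+6+15,88,0]),("touch0",[e[0]+6,88,0])):
        t=tcp(p);print(lab,t.round(4),((t-s['position'])/.02).round(2))
E
python3 tr.py; python3 -c "
from snap import *
im=snap('wrist','w3')
P=pickle.load(open('pics/w3.pkl','rb'))[1]
s=robot.read_state();R=s['ee_rot'];X=s['position']-R[:,0]*.0755+np.array([0,0,-.118])
from geo import proj
print(proj('w3',X,{'w3':P}))
cv2.imwrite('pics/w3.png',cv2.resize(im,(800,500)))"
```

```text
10.425 [0.47864353 0.14173492 0.33236363] [-1.1923395  -0.09459969 -1.74053365]
high [0.5871 0.1099 0.2931] [ 5.42 -1.59 -1.97]
pre [0.5978 0.1094 0.2539] [ 5.96 -1.62 -3.92]
touch0 [0.5842 0.11   0.2476] [ 5.28 -1.58 -4.24]
[[323.93086996 278.59206427]]
```

View pics/w3.png

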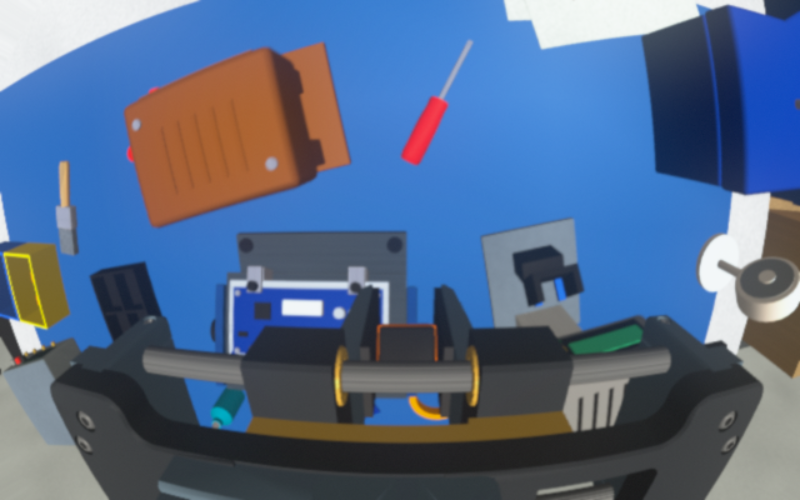

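The wrist view shows the probe held between the fingers, with the cap at (407,342). I'll move to just beyond the far edge near the green dot and measure the ball there.

>>> jog_arm:
  moves:
    - [0.9, -0.26, 0, 0, 1]
    - [0.9, -0.26, 0, 0, 1]
    - [0.9, -0.26, 0, 0, 1]
    - [0.9, -0.26, 0, 0, 1]
    - [0.9, -0.26, 0, 0, 1]
    - [0.9, -0.26, -0.7, 0, 1]
    - [0.3, 0, -1, 0, 1]
    - [0, 0, -0.3, 0, 1]

```text
t: 11.48
position: [0.5927, 0.1117, 0.2903]
ee_rot: [[-0.999, 0.051, -0.004], [0.051, 0.999, -0.001], [0.004, -0.001, -1.0]]
wrist_force: [-0.9, -0.7, -1.5]
width: 0.0259
grip_force: 34.9
```

>>> jog_arm:
  moves:
    - [0.25, 0, -0.8, 0, 1]
    - [0, 0, -0.8, 0, 1]
    - [0, 0, 0, 0, 1]
    - [0, 0, 0, 0, 1]

```text
t: 11.98
position: [0.5978, 0.1121, 0.2614]
ee_rot: [[-0.999, 0.051, 0.001], [0.051, 0.999, 0.0], [-0.001, 0.0, -1.0]]
wrist_force: [1.0, 0.3, -1.4]
width: 0.0259
grip_force: 34.9
```

```bash
python3 -c "
from snap import *
from geo import proj,P
from tr import *
s=robot.read_state();R=s['ee_rot'];X=s['position']-R[:,0]*.0755+np.array([0,0,-.118])
print(s['position'],X)
out=[]
for n in('scene','top'):
  im=snap(n,n+'2');hsv=cv2.cvtColor(im,cv2.COLOR_BGR2HSV)
  uv=proj(n,X)[0];print(n,'pred',uv)
  m=((hsv[...,0]<8)|(hsv[...,0]>172))&(hsv[...,1]>140)&(hsv[...,2]>70)
  k,l,st,c=cv2.connectedComponentsWithStats(m.astype(np.uint8))
  for i in range(1,k):
    if np.hypot(*(c[i]-uv))<40: print(c[i].round(2),st[i,4])
  x,y=map(int,uv)
  y0=max(0,y-45);e0=np.array([edge(v)[0].tolist()+[7.5] for v in np.linspace(95,-95,60)])/1e3
  for q in proj(n,pose(Hq,plate(e0))): cv2.circle(im,tuple(int(round(k*16)) for k in q),8,(0,255,255),-1,shift=4)
  crop(im,x-60 if n=='scene' else x-30,y0,100 if n=='scene' else 100,110,4,n+'2.png')
a=cv2.imread('pics/scene2.png');b=cv2.imread('pics/top2.png');cv2.imwrite('pics/st2.png',np.hstack([a,b]))
"
```

```text
[0.59780552 0.1120972  0.26142312] [0.67320891 0.10827958 0.1434814 ]
scene pred [383.29822792 176.73329959]
[378. 139.] 1
[368. 145.] 1
[352. 170.] 1
[384.36 177.09] 11
top pred [256.90498215 153.08682926]
```

View pics/st2.png

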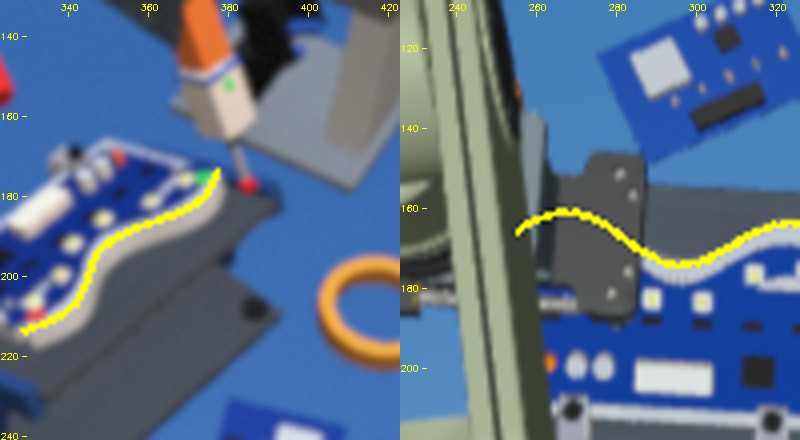

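In the scene view the red ball is at (384.4,177.1) against a prediction of (383.3,176.7), which is the same bias as the static points, so the ball offset holds. The edge overlay fits as well. I'll compute the approach and the trace rows.

```bash
sed -i 's/^Hq=.*/Hq=[.6012,.0205,-.0507]/' tr.py
cat > plan.py <<'E'
import sys,json
from tr import *
p=float(sys.argv[1]);ys=eval(sys.argv[2])
s=robot.read_state();c=s['position'];print(s['t'],c.round(4),s['wrist_force'].round(2))
def nom(y,p):
    e,n=edge(y);q=e+n*(6-p);return tcp([q[0],q[1],0])
if len(sys.argv)>3: c=nom(float(sys.argv[3]),p)  # continue from commanded contact y
u=np.array([nom(y,p) for y in ys])-c;u=np.round(u/.02,2);d=np.diff(np.vstack([[0,0,0],u]),axis=0).round(2)
for i in range(0,len(d),8):print(json.dumps([r.tolist()+[0,1] for r in d[i:i+8]]))
E
python3 plan.py -15 '[88]'
python3 - <<'E'
from tr import *
# deltas from p=-15 to p=-2, 0, 3.5 at y=88, then trace
f=lambda y,p:(lambda e,n:tcp([*(e+n*(6-p)),0]))(*edge(y))
for a,b in((-15,-3),(-3,0),(0,3.5)):print(a,b,((f(88,b)-f(88,a))/.02).round(2))
E
python3 plan.py 3.5 'np.arange(84,-93,-4)' 88
```

```text
12.075 [0.598  0.1121 0.2619] [ 0.21  0.68 -1.06]
[[-0.18, 0.39, -0.46, 0, 1]]
-15 -3 [-0.48 -0.29 -0.22]
-3 0 [-0.12 -0.07 -0.05]
0 3.5 [-0.14 -0.08 -0.06]
12.075 [0.598  0.1121 0.2619] [ 0.21  0.68 -1.06]
[[0.1, -0.21, 0.05, 0, 1], [0.08, -0.21, 0.04, 0, 1], [0.06, -0.22, 0.04, 0, 1], [0.05, -0.21, 0.02, 0, 1], [0.02, -0.22, 0.02, 0, 1], [-0.01, -0.22, 0.0, 0, 1], [-0.03, -0.21, -0.01, 0, 1], [-0.05, -0.21, -0.02, 0, 1]]
[[-0.08, -0.21, -0.03, 0, 1], [-0.09, -0.21, -0.04, 0, 1], [-0.11, -0.2, -0.04, 0, 1], [-0.13, -0.2, -0.06, 0, 1], [-0.13, -0.19, -0.05, 0, 1], [-0.13, -0.2, -0.06, 0, 1], [-0.13, -0.19, -0.06, 0, 1], [-0.12, -0.19, -0.05, 0, 1]]
[[-0.12, -0.19, -0.05, 0, 1], [-0.1, -0.19, -0.04, 0, 1], [-0.08, -0.18, -0.03, 0, 1], [-0.06, -0.19, -0.03, 0, 1], [-0.04, -0.18, -0.01, 0, 1], [-0.02, -0.18, -0.01, 0, 1], [0.0, -0.19, 0.01, 0, 1], [0.02, -0.18, 0.01, 0, 1]]
[[0.04, -0.19, 0.03, 0, 1], [0.07, -0.2, 0.03, 0, 1], [0.08, -0.19, 0.04, 0, 1], [0.09, -0.2, 0.05, 0, 1], [0.11, -0.21, 0.05, 0, 1], [0.11, -0.2, 0.06, 0, 1], [0.11, -0.21, 0.06, 0, 1], [0.11, -0.21, 0.05, 0, 1]]
[[0.1, -0.21, 0.06, 0, 1], [0.09, -0.21, 0.04, 0, 1], [0.07, -0.21, 0.04, 0, 1], [0.06, -0.22, 0.03, 0, 1], [0.03, -0.21, 0.02, 0, 1], [0.01, -0.22, 0.01, 0, 1], [-0.02, -0.22, 0.0, 0, 1], [-0.04, -0.21, -0.02, 0, 1]]
[[-0.07, -0.21, -0.02, 0, 1], [-0.08, -0.21, -0.04, 0, 1], [-0.11, -0.2, -0.04, 0, 1], [-0.11, -0.2, -0.05, 0, 1], [-0.13, -0.2, -0.05, 0, 1]]
```

>>> jog_arm:
  moves:
    - [-0.08, 0.2, -0.23, 0, 1]
    - [-0.1, 0.19, -0.23, 0, 1]
    - [0, 0, 0, 0, 1]
    - [0, 0, 0, 0, 1]

```text
t: 12.58
position: [0.5941, 0.1199, 0.2518]
ee_rot: [[-0.999, 0.051, 0.0], [0.051, 0.999, 0.0], [-0.0, 0.0, -1.0]]
wrist_force: [0.2, 0.6, -1.3]
width: 0.026
grip_force: 34.9
```

```bash
cat > f.py <<'E'
from tr import *
from snap import snap
from cell import get_image
import cv2
F=[];U=[]
for i in range(10):
    s=robot.read_state();F.append(s['wrist_force']);im=get_image('scene')
    hsv=cv2.cvtColor(im,cv2.COLOR_RGB2HSV);X=s['position']-s['ee_rot'][:,0]*.0755+np.array([0,0,-.118]);uv=proj('scene',X)[0]
    m=(((hsv[...,0]<8)|(hsv[...,0]>172))&(hsv[...,1]>140)&(hsv[...,2]>70)).astype(np.uint8)
    k,l,st,c=cv2.connectedComponentsWithStats(m)
    g=[c[j]-uv for j in range(1,k) if st[j,4]>5 and np.hypot(*(c[j]-uv))<9]
    if g:U.append(min(g,key=lambda v:np.hypot(*v)))
F=np.array(F);b=((X-[0,0,0]));h=pose([0,0,-Hq[2]],b-np.array([Hq[0],Hq[1],0]))[0];h[2]-=.105
pl=[np.cos(a)*h[0]+np.sin(a)*h[2],h[1],-np.sin(a)*h[0]+np.cos(a)*h[2]]
print('t',s['t'],'F',F.mean(0).round(2),'se',(F.std(0)/3).round(2),'pos',s['position'].round(4),'ball nominal in plate mm',(np.array(pl)*1e3).round(1),'img off',np.mean(U,0).round(2) if U else None,len(U))
E
python3 f.py
```

```text
t 13.025 F [ 0.18  0.11 -1.51] se [0.11 0.14 0.13] pos [0.5942 0.1198 0.2518] ball nominal in plate mm [69.7 98.8 -0.7] img off [0.96 0.44] 10
```

>>> jog_arm:
  moves:
    - [-0.24, -0.14, -0.11, 0, 1]
    - [-0.24, -0.15, -0.11, 0, 1]
    - [-0.12, -0.07, -0.05, 0, 1]
    - [-0.07, -0.04, -0.03, 0, 1]
    - [-0.07, -0.04, -0.03, 0, 1]
    - [0, 0, 0, 0, 1]
    - [0, 0, 0, 0, 1]

```text
t: 13.95
position: [0.5797, 0.1112, 0.2454]
ee_rot: [[-0.999, 0.051, 0.001], [0.051, 0.999, 0.0], [-0.001, 0.0, -1.0]]
wrist_force: [1.0, 0.7, -1.6]
width: 0.0259
grip_force: 34.9
```

```bash
python3 f.py
```

```text
t 14.4 F [ 1.67  0.87 -1.42] se [0.14 0.13 0.07] pos [0.5794 0.111  0.2452] ball nominal in plate mm [54.  89.3 -0.6] img off [2.93 0.11] 10
```

Contact is about 1.7 N, i.e. roughly 3.4 mm of deflection as planned. I'll start tracing.

>>> jog_arm:
  moves:
    - [0.1, -0.21, 0.05, 0, 1]
    - [0.08, -0.21, 0.04, 0, 1]
    - [0.06, -0.22, 0.04, 0, 1]
    - [0.05, -0.21, 0.02, 0, 1]
    - [0.02, -0.22, 0.02, 0, 1]
    - [-0.01, -0.22, 0.0, 0, 1]
    - [-0.03, -0.21, -0.01, 0, 1]
    - [-0.05, -0.21, -0.02, 0, 1]

```text
t: 15.45
position: [0.5837, 0.0763, 0.248]
ee_rot: [[-0.999, 0.051, 0.0], [0.051, 0.999, -0.0], [-0.0, -0.0, -1.0]]
wrist_force: [1.9, 0.9, -0.5]
width: 0.0258
grip_force: 34.9
```

```bash
python3 f.py
```

```text
t 15.9 F [ 1.6  -0.23 -0.4 ] se [0.12 0.22 0.21] pos [0.5836 0.0767 0.248 ] ball nominal in plate mm [60.5 55.3 -0.7] img off [2.56 0.81] 10
```

>>> jog_arm:
  moves:
    - [-0.08, -0.21, -0.03, 0, 1]
    - [-0.09, -0.21, -0.04, 0, 1]
    - [-0.11, -0.2, -0.04, 0, 1]
    - [-0.13, -0.2, -0.06, 0, 1]
    - [-0.13, -0.19, -0.05, 0, 1]
    - [-0.13, -0.2, -0.06, 0, 1]
    - [-0.13, -0.19, -0.06, 0, 1]
    - [-0.12, -0.19, -0.05, 0, 1]

```text
t: 16.95
position: [0.5651, 0.0448, 0.2401]
ee_rot: [[-0.999, 0.051, -0.0], [0.051, 0.999, 0.0], [0.0, 0.0, -1.0]]
wrist_force: [1.3, 0.3, -0.5]
width: 0.0259
grip_force: 34.9
```

```bash
python3 f.py
```

```text
t 17.4 F [ 1.05 -0.65 -0.06] se [0.15 0.17 0.13] pos [0.5653 0.045  0.2402] ball nominal in plate mm [42.1 22.7 -0.6] img off [1.89 1.1 ] 10
```

>>> jog_arm:
  moves:
    - [-0.12, -0.19, -0.05, 0, 1]
    - [-0.1, -0.19, -0.04, 0, 1]
    - [-0.08, -0.18, -0.03, 0, 1]
    - [-0.06, -0.19, -0.03, 0, 1]
    - [-0.04, -0.18, -0.01, 0, 1]
    - [-0.02, -0.18, -0.01, 0, 1]
    - [0, -0.19, 0.01, 0, 1]
    - [0.02, -0.18, 0.01, 0, 1]

```text
t: 18.45
position: [0.5573, 0.0154, 0.2372]
ee_rot: [[-0.999, 0.051, -0.0], [0.051, 0.999, 0.001], [0.0, 0.001, -1.0]]
wrist_force: [1.3, 2.6, -0.6]
width: 0.0257
grip_force: 34.9
```

```bash
python3 f.py
```

```text
t 18.9 F [ 1.49  1.38 -0.68] se [0.13 0.18 0.18] pos [0.5573 0.0155 0.2371] ball nominal in plate mm [34.9 -7.2 -0.7] img off [2.77 0.12] 9
```

>>> jog_arm:
  moves:
    - [0.04, -0.19, 0.03, 0, 1]
    - [0.07, -0.2, 0.03, 0, 1]
    - [0.08, -0.19, 0.04, 0, 1]
    - [0.09, -0.2, 0.05, 0, 1]
    - [0.11, -0.21, 0.05, 0, 1]
    - [0.11, -0.2, 0.06, 0, 1]
    - [0.11, -0.21, 0.06, 0, 1]
    - [0.11, -0.21, 0.05, 0, 1]

```text
t: 19.95
position: [0.5718, -0.0171, 0.2446]
ee_rot: [[-0.999, 0.051, -0.0], [0.051, 0.999, 0.0], [0.0, 0.0, -1.0]]
wrist_force: [1.1, 2.3, 0.1]
width: 0.0256
grip_force: 34.9
```

```bash
python3 f.py
```

```text
t 20.4 F [ 1.38  1.64 -1.2 ] se [0.08 0.19 0.19] pos [ 0.5718 -0.0168  0.2445] ball nominal in plate mm [ 52.6 -38.7  -0.7] img off [ 3.13 -0.35] 10
```

>>> jog_arm:
  moves:
    - [0.1, -0.21, 0.06, 0, 1]
    - [0.09, -0.21, 0.04, 0, 1]
    - [0.07, -0.21, 0.04, 0, 1]
    - [0.06, -0.22, 0.03, 0, 1]
    - [0.03, -0.21, 0.02, 0, 1]
    - [0.01, -0.22, 0.01, 0, 1]
    - [-0.02, -0.22, 0, 0, 1]
    - [-0.04, -0.21, -0.02, 0, 1]

```text
t: 21.45
position: [0.5777, -0.0515, 0.2482]
ee_rot: [[-0.999, 0.051, 0.0], [0.051, 0.999, -0.0], [-0.0, -0.0, -1.0]]
wrist_force: [1.6, 0.6, -0.2]
width: 0.0258
grip_force: 34.9
```

```bash
python3 f.py
```

```text
t 21.9 F [ 1.57  0.06 -0.62] se [0.08 0.16 0.17] pos [ 0.5777 -0.0511  0.2482] ball nominal in plate mm [ 61.1 -72.7  -0.7] img off [2.57 0.92] 10
```

>>> jog_arm:
  moves:
    - [-0.07, -0.21, -0.02, 0, 1]
    - [-0.08, -0.21, -0.04, 0, 1]
    - [-0.11, -0.2, -0.04, 0, 1]
    - [-0.11, -0.2, -0.05, 0, 1]
    - [0, 0, 0, 0, 1]
    - [0, 0, 0, 0, 1]

```text
t: 22.7
position: [0.5701, -0.0676, 0.2452]
ee_rot: [[-0.999, 0.051, -0.0], [0.051, 0.999, -0.0], [0.0, -0.0, -1.0]]
wrist_force: [1.2, -0.8, 0.1]
width: 0.0255
grip_force: 34.9
```

```bash
python3 f.py
```

```text
t 23.15 F [ 0.64 -0.83 -0.36] se [0.14 0.13 0.17] pos [ 0.5703 -0.0674  0.2452] ball nominal in plate mm [ 53.8 -89.3  -0.6] img off [1.44 1.21] 10
```

All nine points traced. I'll back off along the normal, rise, and return to the dock.

>>> jog_arm:
  moves:
    - [0.2, -0.17, 0.1, 0, 1]
    - [0.3, -0.2, 0.15, 0, 1]
    - [0.4, -0.2, 0.3, 0, 1]
    - [0, 0, 1, 0, 1]
    - [0, 0, 1, 0, 1]
    - [0, 0, 1, 0, 1]
    - [0, 0, 1, 0, 1]
    - [0, 0, 1, 0, 1]

```text
t: 24.2
position: [0.5887, -0.079, 0.3571]
ee_rot: [[-0.999, 0.051, -0.0], [0.051, 0.999, 0.0], [0.0, 0.0, -1.0]]
wrist_force: [0.5, 0.4, -0.9]
width: 0.0257
grip_force: 34.9
```

>>> jog_arm:
  moves:
    - [-0.8, 1, 0, 0, 1]
    - [-0.8, 1, 0, 0, 1]
    - [-0.8, 1, 0, 0, 1]
    - [-0.8, 1, 0, 0, 1]
    - [-0.8, 1, 0, 0, 1]
    - [-0.8, 1, 0, 0, 1]
    - [-0.8, 1, 0, 0, 1]
    - [-0.8, 1, 0, 0, 1]

```text
t: 25.2
position: [0.4596, 0.0821, 0.3564]
ee_rot: [[-0.999, 0.051, 0.0], [0.051, 0.999, 0.0], [-0.0, 0.0, -1.0]]
wrist_force: [-0.5, 0.6, -1.2]
width: 0.0262
grip_force: 34.9
```

>>> jog_arm:
  moves:
    - [0, 1, 0, 0.01, 1]
    - [0, 1, 0, 0.01, 1]
    - [0, 1, 0, 0.01, 1]
    - [0, 1, 0, 0.01, 1]
    - [0, 1, 0, 0.01, 1]
    - [0, 1, 0, 0.01, 1]
    - [0, 1, 0, 0.007, 1]
    - [0, 1, 0, 0, 1]

```text
t: 26.2
position: [0.4603, 0.2425, 0.3562]
ee_rot: [[-0.987, -0.159, 0.0], [-0.159, 0.987, 0.0], [-0.0, 0.0, -1.0]]
wrist_force: [-0.0, 0.2, -1.0]
width: 0.0257
grip_force: 34.9
```

>>> jog_arm:
  moves:
    - [0, 1, 0, 0, 1]
    - [0, 1, 0, 0, 1]
    - [0, 0, 0, 0, 1]
    - [0, 0, 0, 0, 1]

```text
t: 26.7
position: [0.4603, 0.281, 0.3561]
ee_rot: [[-0.987, -0.159, -0.0], [-0.159, 0.987, -0.001], [0.0, -0.001, -1.0]]
wrist_force: [0.1, 0.4, -1.5]
width: 0.026
grip_force: 34.9
```

```bash
python3 -c "
from cell import robot
import numpy as np
s=robot.read_state();print(s['t'],s['position'],s['ee_rot'][:,0],s['width'],s['grip_force']);print((np.array([.4587,.2932,.2629])-s['position'])/.02)"
```

```text
26.7 [0.4602812  0.28095123 0.35609939] [-9.87266393e-01 -1.59075425e-01  2.81546481e-04] 0.025990583656720846 34.93233919143677
[-0.07905979  0.61243869 -4.65996928]
```

>>> jog_arm:
  moves:
    - [-0.04, 0.3, -1, 0, 1]
    - [-0.04, 0.31, -1, 0, 1]
    - [0, 0, -1, 0, 1]
    - [0, 0, -1, 0, 1]
    - [0.06, 0, -0.62, 0, 1]
    - [0, 0, 0, 0, 1]
    - [0, 0, 0, 0, 1]

```text
t: 27.58
position: [0.4604, 0.2935, 0.2647]
ee_rot: [[-0.987, -0.159, 0.001], [-0.159, 0.987, 0.001], [-0.002, 0.001, -1.0]]
wrist_force: [1.3, -0.1, -1.1]
width: 0.0257
grip_force: 34.9
```

```bash
python3 -c "
from cell import robot
import numpy as np
s=robot.read_state();print(s['position'],s['ee_rot'][:,0],s['wrist_force']);print((np.array([.5248,.3036,.1469])+[.0013,.0002,.0018]-s['position'])/.02)"
```

```text
[0.46040287 0.29345412 0.26466809] [-0.98731377 -0.15877396 -0.00153636] [ 1.26585396 -0.07098878 -1.07933211]
[ 3.28485657  0.51729411 -5.79840428]
```

>>> jog_arm:
  moves:
    - [0.283, 0.045, -0.5, 0, 1]
    - [0.453, 0.071, -0.8, 0, 1]
    - [0.453, 0.071, -0.8, 0, 1]
    - [0.453, 0.071, -0.8, 0, 1]
    - [0.453, 0.071, -0.8, 0, 1]
    - [0.453, 0.071, -0.8, 0, 1]
    - [0.283, 0.045, -0.5, 0, 1]
    - [0.17, 0.027, -0.3, 0, 1]

```text
t: 28.58
position: [0.5202, 0.3028, 0.157]
ee_rot: [[-0.987, -0.159, -0.001], [-0.159, 0.987, -0.0], [0.001, -0.0, -1.0]]
wrist_force: [-0.5, 0.1, -0.8]
width: 0.0261
grip_force: 34.9
```

>>> jog_arm:
  moves:
    - [0.113, 0.018, -0.2, 0, 1]
    - [0.113, 0.018, -0.2, 0, 1]
    - [0, 0, 0, 0, 1]
    - [0, 0, 0, 0, 1]

```text
t: 29.08
position: [0.5244, 0.3036, 0.1501]
ee_rot: [[-0.987, -0.159, 0.0], [-0.159, 0.987, 0.0], [-0.0, 0.0, -1.0]]
wrist_force: [-0.0, -0.1, -1.9]
width: 0.0257
grip_force: 34.9
```

```bash
python3 -c "
from cell import robot,get_image
import numpy as np
F=[]
for i in range(6):
  s=robot.read_state();F.append(s['wrist_force']);get_image('scene')
print(np.mean(F,0),s['position'],s['width']);print((np.array([.5248,.3036,.1469])-s['position'])*1e3)"
```

```text
[-0.07747356 -0.09137718 -1.38681499] [0.52444598 0.30359579 0.14998381] 0.02586861200134411
[ 0.35402079  0.00420875 -3.08381407]
```

>>> jog_arm:
  moves:
    - [0.02, 0, -0.07, 0, 1]
    - [0.01, 0, -0.06, 0, 1]
    - [0, 0, 0, 0, 1]
    - [0, 0, 0, 0, 1]

```text
t: 29.88
position: [0.5251, 0.3035, 0.1471]
ee_rot: [[-0.987, -0.159, -0.0], [-0.159, 0.987, 0.0], [0.0, 0.0, -1.0]]
wrist_force: [-0.3, -0.1, -1.7]
width: 0.0257
grip_force: 34.9
```

>>> jog_arm:
  moves:
    - [0, 0, 0, 0, 0.7]
    - [0, 0, 0, 0, 0.65]
    - [0, 0, 0, 0, 0.6]
    - [0, 0, 0, 0, 0.4]
    - [0, 0, 0, 0, 0.2]
    - [0, 0, 0, 0, 0]
    - [0, 0, 0, 0, 0]
    - [0, 0, 0, 0, 0]

```text
t: 30.88
position: [0.5251, 0.3036, 0.1472]
ee_rot: [[-0.987, -0.159, -0.0], [-0.159, 0.987, 0.0], [0.0, 0.0, -1.0]]
wrist_force: [0.6, -0.9, -1.0]
width: 0.0834
grip_force: 0.0
```

>>> jog_arm:
  moves:
    - [-0.1, 0, 0.6, 0, 0]
    - [-0.1, 0, 1, 0, 0]
    - [0, 0, 1, 0, 0]
    - [0, 0, 1, 0, 0]
    - [0, 0, 1, 0, 0]
    - [0, 0, 1, 0, 0]
    - [0, 0, 1, 0, 0]
    - [0, 0, 1, 0, 0]

```text
t: 31.88
position: [0.5209, 0.3035, 0.3009]
ee_rot: [[-0.987, -0.159, 0.001], [-0.159, 0.987, 0.001], [-0.001, 0.0, -1.0]]
wrist_force: [-0.6, 0.6, -0.1]
width: 0.091
grip_force: 0.0
```

>>> jog_arm:
  moves:
    - [0.1, 0, 0.65, 0, 0]
    - [0.1, 0, 0, 0, 0]
    - [0, 0, 0, 0, 0]
    - [0, 0, 0, 0, 0]

```text
t: 32.38
position: [0.5247, 0.3034, 0.3112]
ee_rot: [[-0.987, -0.159, -0.002], [-0.159, 0.987, -0.001], [0.002, -0.001, -1.0]]
wrist_force: [-0.4, 0.7, -0.1]
width: 0.0912
grip_force: 0.0
```

```bash
python3 -c "
from snap import *
im=snap('wrist','w4');print(robot.read_state()['position'],robot.read_state()['width'])
a=im[130:280,220:420];s=get_image('scene')[:,:,::-1];b=s[70:190,350:470]
cv2.imwrite('pics/end.png',np.hstack([cv2.resize(a,(480,360)),cv2.resize(b,(320,320))[:320].copy() if 0 else cv2.resize(b,(320,360))]))"
```

```text
[0.52479734 0.30342472 0.31132095] 0.09106105517045263
```

View pics/end.png

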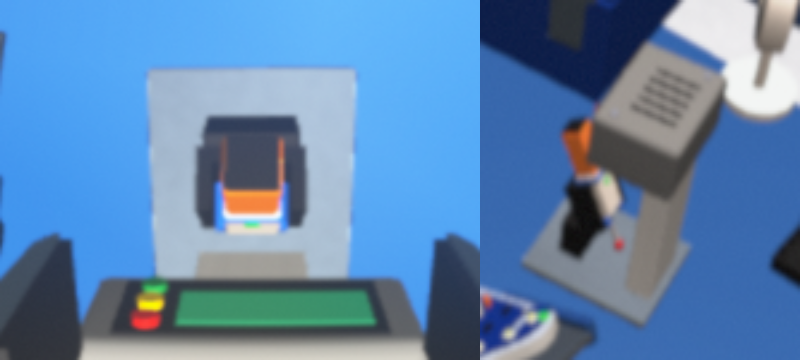

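The probe sits in the cradle as at the start: the wrist crop shows the cap at (252,155) with the same layout as before, and the scene crop shows the ball hanging below at (618,245). The gripper is open and clear.

```bash
python3 -c "
from cell import robot
print(robot.finish_job())"
```

```text
the job is handed in; nothing more can be done
None
```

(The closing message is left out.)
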